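Draw the drilled face-plate out of its jig and lay it on the inspection rest

TASK

The thin blue face-plate lies in the channel of the grey drill jig, between two fences, so its sides cannot be gripped there. Slide it along the channel until a good part of it (about 60 mm) sticks out past the jig's open near end while the rest still lies flat in the jig, then grip it by the sides of that overhang, lift it away and lay it flat, centred end to end, across the two rubber-topped bars of the inspection rest, between the four yellow cheeks. Never let the plate drop to the worktop, and leave the dark weight, the filter cartridge beside the work and the black tape roll where they stand.

Things in the scene. Friction and masses are not known exactly. Their poses are not given: they have to be found in the camera images.
- panel_center (a point): Centre (half-way up) of the loose blue face-plate: flat, 160 mm long (own x), 56 mm wide (own y), 5 mm thick (own z, up), with drilled holes, 0.1 to 0.2 kg, the same either way round. At the start it lies flat in the jig's channel, length along it, its near end 5 to 25 mm inside the jig's near end.
- jig_mouth (a point): Middle of the channel floor at the jig's open near end (the one nearest the robot), 60 mm above the worktop. Own x runs along the channel, from the near end into the jig (away from the robot); y across; z up. In front of the near end there is free space down to the worktop.
- rest_top (a point): Point midway between the rest's two bars at the height of their tops, axes as the rest, z up. The plate shall lie with its length along own x (either way round), centred here; both its ends then stick out past the bars over free space down to the worktop.
- weight_dark: Bystander: upright dark cylinder weight, 33 mm diameter, 78 mm tall; origin at the centre of its underside.
- filter_cartridge: Bystander: grey filter cartridge, 69 x 82 x 26 mm, lying flat; origin at the centre of its underside.
- tape_black: Bystander: black tape roll, 62 x 60 x 19 mm, lying flat; origin at the centre of its underside.
- jig: Fixed grey drill jig, 215 x 96 mm; origin: centre of its foot, axes as jig_mouth. Channel floor level, 59 mm wide, full length, open at both ends; dark fences either side 18 mm wide, 11 mm above the floor (screw heads 13 mm). Behind the plate's far end 30 to 50 mm of bare channel floor is left, where closed fingers fit to push it.
- rest: Fixed inspection rest; origin: centre of its foot. Aluminium base 66 x 88 mm; two bars along own y stand at x = -24 and +24 mm, 8 mm thick, black rubber tops 45 mm above the worktop. Yellow cheeks at the bars' ends, inner faces at y = -35 and +35 mm, stand 10 mm above the bar tops.
Not all that is in view belongs to the job. There is more than one size of the rest; the job needs the middle-sized. There is more than one size of the part that bears panel_center; the job needs the larger.

How it is judged:
On the way:
1. the plate is slid out 40 to 78 mm past the jig's near end while it still lies flat in the channel (x of panel_center in the frame of jig_mouth between 0.002 and 0.04 m and z of panel_center in the frame of jig_mouth between 0 and 0.0045 m and angle between panel_center's own z axis and vertical below 0.04 rad), for 0.2 s.
At the end, for the whole second after the job is handed in: The plate lies at rest and flat (within 3.5 degrees, height within 2.5 mm) on both bars of the rest between the cheeks, its length along the rest's x within 15 degrees, its centre within 18 mm of the rest's centre end to end and 10 mm sideways (x of panel_center in the frame of rest_top between -0.018 and 0.018 m and y of panel_center in the frame of rest_top between -0.01 and 0.01 m and z of panel_center in the frame of rest_top between 0 and 0.005 m and angle between the x axis of panel_center and the x axis of rest_top, either way round below 0.27 rad and angle between panel_center's own z axis and vertical below 0.06 rad and linear speed of panel below 0.02 m/s); the robot touches nothing.
It fails at once if the plate drops below the height of the rest's bars (height (world z) of panel_center below 0.035 m).
It fails at once if a bystander is moved more than 15 mm or tipped (distance of any of weight_dark, filter_cartridge, tape_black from where it was at the start of the episode above 0.015 m or angle between any of weight_dark, filter_cartridge, tape_black's own z axis and vertical above 0.3 rad).
It also fails if it takes over 61 s, if anything falls off the work surface, if the arm or the gripper's body presses on something with over 40 N, if the wrist force passes 120 N, or if a joint passes its speed limit or range.

ROBOT

A 6-joint arm with a two-finger parallel gripper is mounted at the origin on a cart in front of the work surface, level with it; the furniture and walls round the work are solid. World frame = base frame: x ahead of the robot, y to its left, z up, the work surface at z = 0. Lengths are in m, angles in rad, forces in N, time in s.
With the tool pointing down it reaches from about 0.375 to 0.975 m from the base axis. Payload 3.8 kg.
Tool frame: the origin (TCP) lies on the centre line of the jaws, within the pads' length; the fingertips stand 14 mm ahead of it and the grasp point (between the pads) lies 5 mm behind it; z points along the fingers, y is the line along which they close (so a half turn about z gives the same grasp; the last joint's range is limited). The gripper opens to 85 mm and grips with 20 to 120 N. Pads are 22 mm wide; open, the fingers measure 114 mm over their backs; the gripper's body (76 mm by 85 mm) begins 54 mm behind the grasp point. The pads swing forward as they close: fully open they stand 13 mm farther back than shut.
Start: joints at [-1.269, 0.264, 1.604, -0, 1.274, -0.037], TCP at [0.224, -0.637, 0.245] pointing down, gripper open.
Joint ranges: [-2.63, 2.63], [-0.94, 2.18], [0.31, 2.57], [-1.31, 4.45], [0, 2.66], [-2.55, 2.55]. Speed limits (rad/s): [2.57, 2.57, 3.14, 3.14, 3.14, 3.14].

INTERFACE

Orientations are given as a rotation vector (axis times angle).
In Python, from workcell import bot, eyes, spot_in gives the robot as it stands.
- The arm moves only by the tool carry_out, never from a script. Its argument "series" is text: rows parted by semicolons, each of 4 numbers parted by spaces: the shift along the world's x, y, z in m, then the turn about the world's z in degrees. In form: tx ty tz roll; .... A call has 1 to 20 rows; each row shifts and turns the commanded pose from where the row before left it; what a row does not reach is not made up. A row lasts 1/8 s, in which the tool goes at most 62.5 mm and 10.7 degrees, less where a joint would pass 70% of its speed; a pose out of reach is approached as far as the arm can. A call is refused whole if a number of a shift passes 0.0625 or a number of a turn 10.7, either way. A call with a gripper value outside its range is refused whole. "jaw" is the gripper command: -1 is shut, 1 is fully open, values between are in proportion, set as the call begins (left out, the last holds). The fingers move at their own pace and stop on an object; "grip_force" is the grip in N (left out, the last holds). Time passes only in rows, so rows that do not move let the fingers close. It gives the time, the measured TCP pose, the force, the opening and the grip force at its end, in the units of the state.
- bot.read_state(): the state, without advancing time (a new reading comes with each control period).
- eyes.read_camera(name): name is "scene" or "top" or "wrist"; returns (picture, depth): 480x640x3 uint8, blue, green, red; 480x640 float32, m along the optical axis (not along the pixel's ray), 0 where there is no reading.
- eyes.get_calibration(name): a dict with "K" (3x3 intrinsics, pixels), "position" and "rotation" of the camera in the world; the wrist camera has in their place "T_tool_cam" (4x4, takes a point from camera to tool coordinates, whose origin is the TCP and whose axes are the flange's). Camera axes: x right, y down, z forward; pixel columns grow to the right and rows downward; lengths in m; the calibration is good to about 2 mm. The wrist camera is an equidistant fisheye: a pixel r from the principal point sees the ray r / f radians off the axis. A picture is of the moment at which its call begins: read the wrist's pose just before it. get_calibration takes no time and is no camera call.
- bot.finish_job(): hands the job in; it is judged then, once.
Trained networks look in the newest picture that a camera, given by its name, has taken for a name from the list of things; names that differ only in an ending like _2 or _b are one class to them, and where a whole thing is asked for, a point or a joint stands for the part that bears it (a point fixed in the world has none). Each returns a list of dicts, best first, with "score" (0 to 1); they miss things now and then, are a little off and sometimes report something else, mostly with a low value. They report only what shows in the picture. A call takes as long as a camera call. They do not tell look-alikes from the thing itself.
- spot_in(camera, target): "rect" ([centre column, centre row, width, height] in pixels, round what is visible of it).
The state is a dict: "time": time; "q": joint angles; "joint_vel": joint speeds; "joint_torque": joint torques, N m; "tool_pos": TCP position; "tcp_rot": TCP orientation; "wrist_force": force on the tool from outside, world axes, zero at the start; "torque": the same for the moment, N m; "width": opening from 0.0 (shut) to 1.0 (fully open); "grip_force": force on a finger pad.
Only numpy, scipy, OpenCV 4.12 (cv2) and the standard library are available. Lean on these libraries where they do the work, as an engineer would, in place of code of your own. Each camera call takes 0.05 s, during which the arm holds its last target. There are 200 camera calls.

## Working session

There is one attempt and no reset: what is moved stays moved. The work goes in short steps, Python scripts to look and compute and a tool call to move; the robot and the scene stay as the last step left them, time stands still between calls to the robot, and variables do not carry over. Pictures are saved under pics/ and viewed, at most 10 in all, crops included, and the job is handed in when it is done.

Besides the shell and the picture viewer there is one more tool, called after "Emit:" as a command line: name --argument value ..., lists and objects as JSON in quotes. carry_out: Moves the arm, as the interface text tells. Its arguments: {"type":"object","properties":{"series":{"type":"string"},"jaw":{"type":"number"},"grip_force":{"type":"number"}},"required":["series"]}

```bash
mkdir -p pics
cat > h.py <<'E'
import numpy as np, cv2
from workcell import bot, eyes, spot_in
def cloud(name):
    im,d=eyes.read_camera(name); c=eyes.get_calibration(name); K=np.array(c["K"])
    v,u=np.mgrid[:480,:640]
    p=np.dstack([(u-K[0,2])/K[0,0]*d,(v-K[1,2])/K[1,1]*d,d])@np.array(c["rotation"]).T+np.array(c["position"])
    p[d==0]=np.nan
    return im,p
E
python3 - <<'E'
from h import *
for n in("top","scene"):
    im,p=cloud(n); cv2.imwrite(f"pics/{n}0.png",im); np.save(n+"0.npy",p)
    c=eyes.get_calibration(n); print(n,c["position"],c["K"])
    for t in("panel_center","rest","jig","weight_dark","filter_cartridge","tape_black"):
        for r in spot_in(n,t)[:4]:
            u,v=map(int,r["rect"][:2]); print(t,round(r["score"],2),np.round(r["rect"]),np.round(p[min(v,479),min(u,639)],3))
E
```

```text
Traceback (most recent call last):
  File "h.py", line 6, in cloud
    p=np.dstack([(u-K[0,2])/K[0,0]*d,(v-K[1,2])/K[1,1]*d,d])@np.array(c["rotation"]).T+np.array(c["position"])
      ~~~~~~~~~~~~~~~~~~~~~~~~~~~~~~~~~~~~~~~~~~~~~~~~~~~~~~~~~~~~~~~~~~~~~~~~~~~~~~~~^~~~~~~~~~~~~~~~~~~~~~~~
ValueError: operands could not be broadcast together with shapes (480,640) (3,)
```

Rotation is a rotation vector.

```bash
sed -i 's/np.array(c\["rotation"\]).T/cv2.Rodrigues(np.array(c["rotation"],float))[0].T/' h.py
python3 - <<'E'
from h import *
for n in("top","scene"):
    im,p=cloud(n); cv2.imwrite(f"pics/{n}0.png",im); np.save(n+"0.npy",p)
    c=eyes.get_calibration(n); print(n,c["position"],c["rotation"],c["K"])
    for t in("panel_center","rest","jig","weight_dark","filter_cartridge","tape_black"):
        for r in spot_in(n,t)[:4]:
            u,v=map(int,r["rect"][:2]); print(t,round(r["score"],2),np.round(r["rect"]),np.round(p[min(v,479),min(u,639)],3))
E
```

```text
top [-0.07196858  0.25440289  1.45007628] [-1.50071665  2.41596659 -0.54766864] [[555.84121154   0.         317.04762294]
 [  0.         555.84121154 254.02025313]
 [  0.           0.           1.        ]]
panel_center 0.69 [259. 272.  27.  57.] [0.561 0.135 0.059]
panel_center 0.47 [260. 269.  47.  85.] [0.568 0.132 0.063]
rest 0.78 [350. 254.  21.  23.] [ 0.525 -0.127  0.004]
rest 0.76 [388. 226.  31.  37.] [ 0.553 -0.271  0.011]
rest 0.3 [293. 217.  15.  23.] [ 0.676 -0.019  0.067]
jig 0.78 [260. 268.  44.  83.] [0.571 0.13  0.067]
weight_dark 0.72 [294. 216.  12.  25.] [ 0.674 -0.024  0.073]
weight_dark 0.27 [260. 273.  27.  56.] [0.558 0.133 0.063]
filter_cartridge 0.67 [322. 286.  32.  28.] [ 0.463 -0.006  0.027]
tape_black 0.66 [188. 345.  21.  24.] [ 0.479  0.387 -0.002]
scene [-0.69380345 -0.6361835   0.82138185] [-1.83737493  1.12055066 -0.67828879] [[603.9233977    0.         322.08353726]
 [  0.         603.9233977  234.13295222]
 [  0.           0.           1.        ]]
panel_center 0.89 [271. 215.  47.  23.] [0.56  0.138 0.063]
panel_center 0.57 [342. 297.  50.  20.] [ 0.376 -0.161  0.006]
panel_center 0.46 [279. 221.  80.  52.] [0.53  0.095 0.07 ]
rest 0.94 [355. 262.  22.  18.] [ 0.509 -0.135  0.02 ]
rest 0.81 [474. 317.  67.  51.] [ 0.367 -0.472  0.06 ]
rest 0.71 [405. 268.  39.  34.] [ 0.52  -0.266  0.035]
jig 0.95 [279. 223.  77.  54.] [0.525 0.096 0.069]
weight_dark 0.75 [347. 214.  13.  35.] [ 0.667 -0.038  0.061]
filter_cartridge 0.79 [306. 258.  33.  23.] [ 0.462 -0.022  0.025]
```

View pics/top0.png

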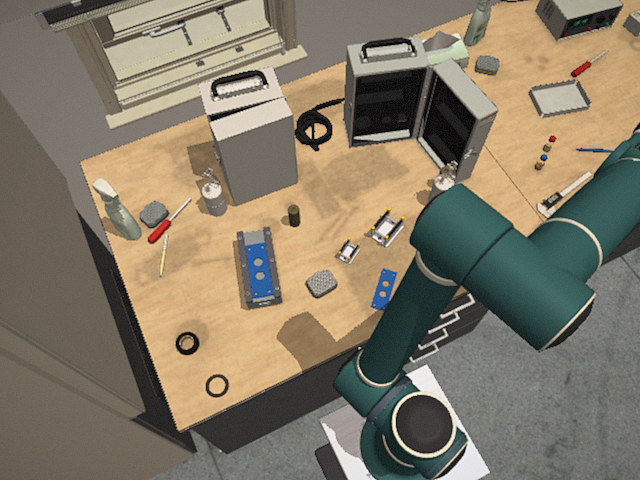

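View pics/scene0.png

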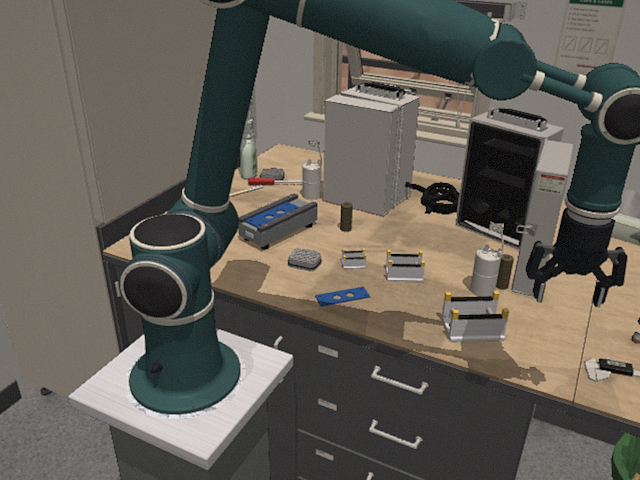

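The top view shows the jig at (259,268) with the large plate, and the decoy plate at (384,290). The small rest is at (348,252) and the next one up at (386,228). The scene view adds a third, large rest at (474,317), so the middle-sized rest is the one at top (386,228).

```bash
cat > m.py <<'E'
import numpy as np, cv2
from h import *
def rect(q):
    (c,s,a)=cv2.minAreaRect(q.astype(np.float32)*1000)
    return np.round(c,1),np.round(s,1),round(a,1)
for n in("top","scene"):
    im=cv2.imread(f"pics/{n}0.png"); p=np.load(n+"0.npy"); hsv=cv2.cvtColor(im,cv2.COLOR_BGR2HSV); z=p[...,2]
    blue=(hsv[...,0]>100)&(hsv[...,0]<125)&(hsv[...,1]>140)
    def near(x,y,r): return np.hypot(p[...,0]-x,p[...,1]-y)<r
    m=blue&near(.56,.13,.13)&(z>.045); q=p[m]; print(n,"plate",m.sum(),rect(q[:,:2]),np.median(q[:,2]))
    m=near(.56,.13,.15)&(z>.035)&(z<.09); q=p[m]; print("jig",rect(q[:,:2]),np.percentile(q[:,2],[5,50,95]))
    m=near(.55,-.27,.075)&(z>.01); q=p[m]; print("rest",rect(q[:,:2]),np.percentile(q[:,2],[50,90,98]))
    yel=(hsv[...,0]>18)&(hsv[...,0]<32)&(hsv[...,1]>170)&near(.55,-.27,.08)&(z>.03)
    k,l,st,ce=cv2.connectedComponentsWithStats(yel.astype(np.uint8))
    for i in range(1,k): print("yel",st[i,4],np.round(p[l==i].mean(0),4),p[l==i][:,2].max())
E
python3 m.py
```

```text
top plate 908 (array([566.6, 133.1]), array([ 56.3, 161.8]), 74.4) 0.06383571036633584
jig (array([582.2, 127.1]), array([ 95.6, 222.2]), 74.2) [0.05349222 0.06468811 0.07344249]
rest (array([ 530.6, -261.9]), array([78.5, 91.8]), 26.9) [0.03262393 0.04911281 0.05660555]
yel 7 [ 0.5799 -0.2822  0.0499] 0.05390159465386968
yel 10 [ 0.5357 -0.3022  0.0522] 0.058177695415920994
yel 11 [ 0.5456 -0.2122  0.054 ] 0.05992861253670401
yel 13 [ 0.5026 -0.2325  0.0523] 0.06197595996619065
scene plate 401 (array([568.3, 139.4]), array([ 53.8, 164.4]), 75.2) 0.06448547254761183
jig (array([581.1, 126.8]), array([107.5, 223.9]), 75.5) [0.03889858 0.06340772 0.07199159]
rest (array([ 539.5, -258.9]), array([68.3, 88.9]), 26.8) [0.0338586  0.04651358 0.05463026]
yel 9 [ 0.5783 -0.2811  0.0497] 0.05461977613508895
yel 7 [ 0.5465 -0.2118  0.048 ] 0.053087519434362074
yel 10 [ 0.501  -0.2325  0.0494] 0.05488165709133641
yel 8 [ 0.5336 -0.3033  0.0503] 0.055631078830266745
```

Run:
```python
from h import *
s=bot.read_state(); print({k:np.round(v,3) for k,v in s.items()}); print(np.round(cv2.Rodrigues(np.array(s["tcp_rot"]))[0],3))
p=np.load("top0.npy").reshape(-1,3)
# grid of max height, 5 cm cells; arm included
for x in np.arange(.3,1.1,.05):
    print("%.2f"%x,*["%3d"%(100*np.nanmax(np.append(p[(abs(p[:,0]-x-.025)<.025)&(abs(p[:,1]-y-.025)<.025)][:,2],0))) for y in np.arange(-.7,.4,.05)])
c=eyes.get_calibration("wrist"); print(c)
```

```text
{'time': np.float64(0.75), 'q': array([-1.269,  0.264,  1.604,  0.   ,  1.274, -0.037]), 'joint_vel': array([-0.001,  0.001, -0.   , -0.002, -0.001,  0.002]), 'joint_torque': array([-1.0000e-03, -5.1492e+01, -3.6766e+01,  0.0000e+00,  1.0000e-03,
       -0.0000e+00]), 'tool_pos': array([ 0.224, -0.637,  0.245]), 'tcp_rot': array([3.097, 0.53 , 0.   ]), 'wrist_force': array([-0.365,  0.804, -0.108]), 'torque': array([-0.015, -0.02 , -0.032]), 'grip_force': np.float64(0.0), 'width': np.float64(1.004)}
[[ 0.943  0.332  0.   ]
 [ 0.332 -0.943 -0.   ]
 [ 0.     0.    -1.   ]]
0.30   0   0   0   0   0   0   0   0   0   0   0   1   0   0   0   0   0   0   0   0   1   1
0.35   0   0   0   0   0   0   0   0   0   0   1   1   1   1   0   0   0   0   0   0   1   1
0.40   0   0   0   0   0   0   0   0   0   1   1   0   0   2   2   0   0   1   0   0   1   2
0.45   0   1   0   0   0   0   0   0   1   6   0   3   2   3   3   0   7   7   7   0   0   2
0.50   0   0   0   0  10  11   0   5   5   5   3   3   4   2   2   7   7   7   0   0   1   2
0.55   0   1  32  32  18  18   0   0   5   5   0   4   0 
[... 782 characters left out ...]
00  12   0   0   0   0   0   1   1   5   6   5   0   0   0  32  32   0   0   0   0   0   0
1.05  12   0   0   0   0   0   0   1   0   0   0   0   0   0   0   0   0   0   1   0   0   0
{'K': array([[371.64829954,   0.        , 322.73087193],
       [  0.        , 371.64829954, 238.99032041],
       [  0.        ,   0.        ,   1.        ]]), 'T_tool_cam': array([[ 5.92142935e-04, -9.65789204e-01, -2.59327712e-01,
         6.63293299e-02],
       [ 9.99998904e-01,  2.19892571e-04,  1.46444980e-03,
         4.19285001e-04],
       [-1.35732557e-03, -2.59328294e-01,  9.65788276e-01,
        -1.28412095e-01],
       [ 0.00000000e+00,  0.00000000e+00,  0.00000000e+00,
         1.00000000e+00]])}
```

Emit:
carry_out --series "0.0283 0.0484 0 -2.2; 0.0283 0.0484 0 -2.2; 0.0283 0.0484 0 -2.2; 0.0283 0.0484 0 -2.2; 0.0283 0.0484 0 -2.2; 0.0283 0.0484 0 -2.2; 0.0283 0.0484 0 -2.2; 0.0283 0.0484 0 -2.2; 0.0267 0.0443 0 -2.2; 0.0267 0.0443 0 -2.2; 0.0267 0.0443 0 -2.2; 0.0267 0.0443 0 -2.2; 0.0267 0.0443 -0.01 -2.2; 0.0267 0.0443 -0.01 -2.2; 0.0267 0.0443 -0.01 -2; 0.0267 0.0443 -0.01 -1.9; 0 0 -0.02 0; 0 0 -0.02 0; 0 0 0 0; 0 0 0 0" --jaw -1 --grip_force 40

```text
time: 3.25
tool_pos: [0.6641, 0.1038, 0.1655]
tcp_rot: [3.113, -0.42, 0.0]
wrist_force: [1.1, -0.2, -0.1]
width: 0.0
grip_force: 0.0
```

```bash
cat >> h.py <<'E'
def wrist(fn):
    s=bot.read_state(); im,d=eyes.read_camera("wrist"); cv2.imwrite(fn,im); c=eyes.get_calibration("wrist"); K=c["K"]
    v,u=np.mgrid[:480,:640]; a=(u-K[0,2])/K[0,0]; b=(v-K[1,2])/K[1,1]; r=np.hypot(a,b)+1e-9; t=np.tan(r)/r
    pc=np.dstack([a*t*d,b*t*d,d,np.ones_like(d)])
    T=np.eye(4); T[:3,:3]=cv2.Rodrigues(np.array(s["tcp_rot"]))[0]; T[:3,3]=s["tool_pos"]
    p=(pc@(T@c["T_tool_cam"]).T)[...,:3]; p[(d==0)|(r>1.4)]=np.nan
    return im,p,s
E
cat > j.py <<'E'
from h import *
import sys
im,p,s=wrist(sys.argv[1]); hsv=cv2.cvtColor(im,cv2.COLOR_BGR2HSV); z=p[...,2]
M=np.array([.4779,.1554]); e=np.array([.9646,-.2639]); n=np.array([.2639,.9646])
L=(p[...,:2]-M)@e; W=(p[...,:2]-M)@n
m=(hsv[...,0]>100)&(hsv[...,0]<125)&(hsv[...,1]>140)&(abs(W)<.05)&(abs(L-.1)<.2)&(z>.05)&(z<.075)
print(s["tool_pos"],s["width"],"blue L",np.percentile(L[m],[0,1,99,100]),"W",np.percentile(W[m],[1,50,99]),"z",np.median(z[m]))
m=(abs(W)<.07)&(L>-.05)&(L<.26)&(z>.05)&(z<.08)
print("jig L",np.percentile(L[m],[.5,99.5]),"W",np.percentile(W[m],[.5,99.5]))
m=(hsv[...,0]>100)&(hsv[...,0]<125)&(hsv[...,1]>140)&(abs(W)<.05)&(abs(L-.1)<.2)&(z>.05)&(z<.075)
if m.any(): print(cv2.minAreaRect((p[m][:,:2]*1000).astype(np.float32)))
E
python3 j.py pics/w1.png
```

```text
[0.66411634 0.10379574 0.16554526] 0.000344706127229934 blue L [0.08666324 0.08854808 0.17315146 0.17356812] W [-0.00887028  0.02468429  0.03015982] z 0.06469662318296845
jig L [0.07572257 0.21863131] W [-0.04381752  0.04987499]
((609.4392700195312, 131.09698486328125), (51.61330032348633, 84.58790588378906), 63.05958557128906)
```

View pics/w1.png

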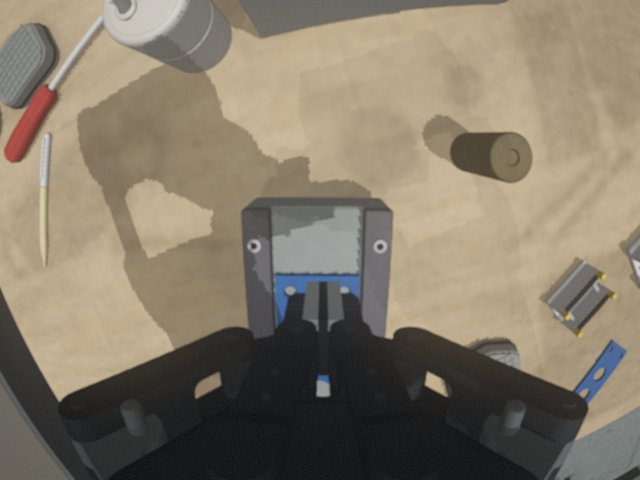

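The wrist view shows the bare floor at (275–360, 210–272) with the plate's far edge at row 272. The closed fingers are in line with the channel (column 322). I'll descend.

Emit:
carry_out --series "0.002 0.0025 -0.03 0; 0 0 -0.03 0; 0 0 -0.017 0; 0 0 -0.006 0; 0 0 -0.003 0; 0 0 -0.002 0; 0 0 0 0; 0 0 0 0"

```text
time: 4.3
tool_pos: [0.6667, 0.1076, 0.0779]
tcp_rot: [-3.113, 0.418, -0.002]
wrist_force: [0.2, -0.6, -0.4]
width: 0.001
grip_force: 0.0
```

```bash
python3 j.py pics/w2.png
```

```text
[0.66672887 0.10756767 0.07790883] 0.0005279660298660568 blue L [0.14594015 0.14604564 0.15825179 0.15862114] W [0.00064095 0.00344991 0.00629061] z 0.06472176939142693
jig L [0.15089018 0.2186422 ] W [-0.04354349  0.04963387]
((625.6904296875, 118.53791809082031), (5.630429744720459, 12.660731315612793), 74.2371826171875)
```

Emit:
carry_out --series "0 0 -0.002 0; 0 0 0 0; -0.005 0.0014 0 0; -0.005 0.0014 0 0; -0.005 0.0014 0 0; -0.005 0.0014 0 0; -0.005 0.0014 0 0; -0.005 0.0014 0 0; 0 0 0 0"

```text
time: 5.48
tool_pos: [0.6359, 0.116, 0.0754]
tcp_rot: [-3.114, 0.418, 0.001]
wrist_force: [0.6, -0.2, 1.1]
width: 0.004
grip_force: 0.0
```

Run:
```python
from h import *
s=bot.read_state(); print(s["tool_pos"],s["wrist_force"])
im,p=cloud("scene"); hsv=cv2.cvtColor(im,cv2.COLOR_BGR2HSV)
M=np.array([.4779,.1554]); e=np.array([.9646,-.2639]); L=(p[...,:2]-M)@e
m=(hsv[...,0]>100)&(hsv[...,0]<125)&(hsv[...,1]>140)&(np.hypot(p[...,0]-.53,p[...,1]-.14)<.15)&(p[...,2]>.03)
print(np.percentile(L[m],[0,2,98,100]),np.median(p[m][:,2]))
```

```text
[0.6358562  0.11604584 0.07536961] [ 0.64208493 -0.22959254  1.06768444]
[-0.01224359 -0.00912027  0.16142753  0.19206593] 0.0647446476600993
```

The plate is sliding, with its near end now about 10 mm past the mouth. I'll push another ~51 mm.

Emit:
carry_out --series "-0.005 0.0014 0 0; -0.005 0.0014 0 0; -0.005 0.0014 0 0; -0.005 0.0014 0 0; -0.005 0.0014 0 0; -0.005 0.0014 0 0; -0.005 0.0014 0 0; -0.005 0.0014 0 0; -0.005 0.0014 0 0; -0.004 0.0011 0 0; 0 0 0 0; 0 0 0 0; 0 0 0 0"

```text
time: 7.15
tool_pos: [0.5867, 0.1295, 0.0748]
tcp_rot: [3.113, -0.418, -0.002]
wrist_force: [-0.3, 0.3, 0.1]
width: 0.001
grip_force: 0.0
```

```bash
cat > k.py <<'E'
from h import *
import sys
s=bot.read_state(); print(s["tool_pos"],s["wrist_force"])
for n in("scene","top"):
    im,p=cloud(n); cv2.imwrite(f"pics/{sys.argv[1]}{n}.png",im); hsv=cv2.cvtColor(im,cv2.COLOR_BGR2HSV)
    M=np.array([.4779,.1554]); e=np.array([.9646,-.2639]); L=(p[...,:2]-M)@e; W=(p[...,:2]-M)@np.array([.2639,.9646])
    m=(hsv[...,0]>100)&(hsv[...,0]<125)&(hsv[...,1]>140)&(np.hypot(p[...,0]-.5,p[...,1]-.14)<.15)&(p[...,2]>.03)
    if m.any(): print(n,m.sum(),np.percentile(L[m],[0,2,98,100]),np.percentile(W[m],[1,99]),np.percentile(p[m][:,2],[2,50,98])); print(cv2.minAreaRect((p[m][:,:2]*1000).astype(np.float32)))
    m2=m&(L<-.01)
    if m2.sum()>10: print("overhang W",np.percentile(W[m2],[1,99]))
E
python3 k.py a
```

```text
[0.58674837 0.12951926 0.07478056] [-0.32290115  0.29981572  0.05638783]
scene 534 [-0.07603087 -0.05920088  0.1049915   0.14595364] [-0.04505022  0.03919128] [0.06060839 0.06460005 0.23396236]
((492.92681884765625, 130.00511169433594), (128.673583984375, 228.84524536132812), 87.56587982177734)
overhang W [-0.02996014  0.02963001]
top 919 [-0.05933027 -0.05659179  0.09750736  0.12070792] [-0.02564333  0.02815544] [0.05769338 0.06395521 0.07098736]
((510.17474365234375, 165.5887908935547), (102.19338989257812, 173.47695922851562), 67.783203125)
overhang W [-0.02384824  0.02704903]
```

The plate's centre is at about L = 21 mm, so the overhang is about 59 mm, as intended. Next I'll lift, open and move over the overhang.

Emit:
carry_out --series "0.003 -0.0008 0 0; 0 0 0.03 0; 0 0 0.03 0; 0 0 0.03 0; -0.035 0.009 0 0; -0.035 0.009 0 0; -0.035 0.009 0 0; -0.0353 0.009 0 0; 0 0 0 0; 0 0 0 0"

```text
time: 8.5
tool_pos: [0.4509, 0.1649, 0.1658]
tcp_rot: [-3.113, 0.417, -0.002]
wrist_force: [0.3, -0.8, -0.1]
width: -0.001
grip_force: 0.0
```

Emit:
carry_out --series "0 0 0 0; 0 0 0 0; 0 0 0 0; 0 0 0 0; 0 0 0 0; 0 0 0 0; 0 0 0 0" --jaw 1

```text
time: 9.38
tool_pos: [0.45, 0.1648, 0.1653]
tcp_rot: [-3.114, 0.418, -0.0]
wrist_force: [0.2, -0.1, -0.0]
width: 1.004
grip_force: 0.0
```

```bash
python3 j.py pics/w3.png; python3 -c "
from h import *
s=bot.read_state();print(s['time'],s['tool_pos'],s['width'])"
```

```text
[0.45000493 0.1647793  0.16530205] 1.0036228935805724 blue L [-0.04631627 -0.03441777  0.09992628  0.10117264] W [-0.0228811   0.0057055   0.02995136] z 0.06483453940950136
jig L [-0.04827728  0.13006703] W [-0.04283104  0.05052463]
((505.28363037109375, 151.50445556640625), (54.384151458740234, 147.4791259765625), 74.82289123535156)
9.425 [0.45001952 0.16480854 0.16529783] 0.9971658810441238
```

View pics/w3.png

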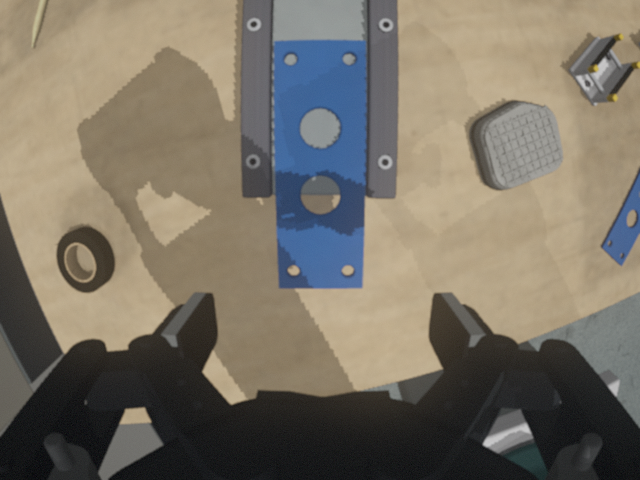

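The plate (columns 276–363, end at row 288) sticks out past the jig end at row 195. The open pads straddle it symmetrically at columns 213 and 433. I'll descend and grip.

Emit:
carry_out --series "0.0002 0.001 -0.035 0; 0 0 -0.035 0; 0 0 -0.025 0; 0 0 -0.013 0; 0 0 -0.003 0; 0 0 0 0; 0 0 0 0"

```text
time: 10.3
tool_pos: [0.4513, 0.1661, 0.0554]
tcp_rot: [-3.113, 0.418, -0.003]
wrist_force: [0.1, 1.0, -0.1]
width: 1.004
grip_force: 0.0
```

Emit:
carry_out --series "0 0 0 0; 0 0 0 0; 0 0 0 0; 0 0 0 0; 0 0 0 0; 0 0 0 0; 0 0 0 0; 0 0 0 0" --jaw -1 --grip_force 80

```text
time: 11.3
tool_pos: [0.4507, 0.166, 0.0549]
tcp_rot: [-3.113, 0.418, -0.001]
wrist_force: [-2.7, -0.2, 5.2]
width: 0.629
grip_force: 82.9
```

```bash
python3 j.py pics/w4.png
```

```text
[0.4506687  0.16595179 0.05485071] 0.6292504595757898 blue L [-0.05854619 -0.05591052  0.08397603  0.08636228] W [-0.02349884  0.00513616  0.03033045] z 0.06534724316115384
jig L [-0.04860997  0.08468325] W [-0.04227694  0.05039014]
((492.0199279785156, 153.8136749267578), (57.57453155517578, 144.65089416503906), 75.32731628417969)
```

Emit:
carry_out --series "0 0 0.004 0; 0 0 0.008 0; 0 0 0.012 0; 0 0 0.02 0; 0 0 0.02 0; 0 0 0.02 0; 0 0 0.016 0; 0 0 0 0; 0 0 0 0"

```text
time: 12.48
tool_pos: [0.4497, 0.1656, 0.1538]
tcp_rot: [3.113, -0.418, -0.001]
wrist_force: [-1.2, 0.0, -1.1]
width: 0.628
grip_force: 84.6
```

```bash
cat > g.py <<'E'
from h import *
import sys
im,p,s=wrist(sys.argv[1]); hsv=cv2.cvtColor(im,cv2.COLOR_BGR2HSV)
R=cv2.Rodrigues(np.array(s["tcp_rot"]))[0]; t=np.array(s["tool_pos"])
q=(p-t)@R  # tool coords
m=(hsv[...,0]>100)&(hsv[...,0]<125)&(hsv[...,1]>140)&(abs(q[...,1])<.045)&(q[...,0]>-.05)&(q[...,0]<.18)&(abs(q[...,2])<.05)
a=q[m]; print(t,s["width"],s["grip_force"],m.sum()); print("tool x",np.percentile(a[:,0],[0,1,99,100]),"y",np.percentile(a[:,1],[1,99]),cv2.minAreaRect((a[:,:2]*1000).astype(np.float32)))
A=np.c_[a[:,:2],np.ones(len(a))]; k=np.linalg.lstsq(A,a[:,2],rcond=None)[0]; print("plane slope x,y",k)
E
python3 g.py pics/w5.png
```

```text
[0.4497483  0.16558115 0.15376728] 0.6280433188618669 84.64678287506104 26675
tool x [-0.02960118 -0.0272152   0.11438157  0.11635183] y [-0.02535296  0.02573136] ((43.36302947998047, 0.10023880004882812), (55.555213928222656, 145.89476013183594), 89.89571380615234)
plane slope x,y [ 0.00740464 -0.00158181 -0.00903014]
```

View pics/w5.png

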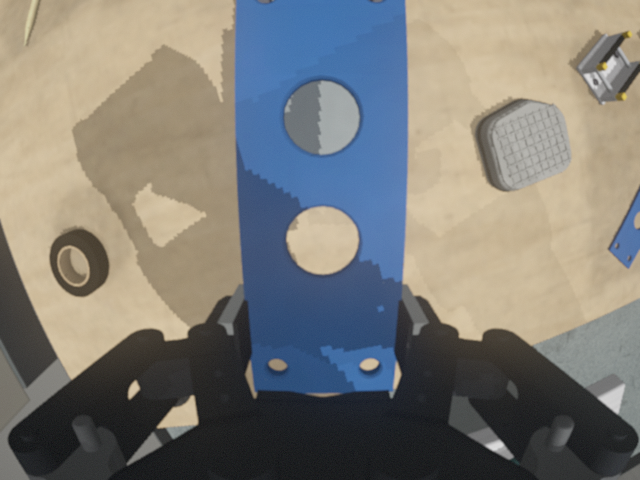

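The plate is held level (slope 0.4°), with its near edge 30 mm behind the TCP. It lies straight between the pads, at columns 236–408. I'll move it over the rest.

Emit:
carry_out --series "0.0023 -0.02 0 2; 0.0034 -0.034 0 3.1; 0.004 -0.039 0 3.6; 0.004 -0.039 0 3.6; 0.004 -0.039 0 3.6; 0.004 -0.039 0 3.6; 0.004 -0.039 0 3.6; 0.004 -0.039 0 3.6; 0.004 -0.039 0 3.6; 0.004 -0.039 0 3.6; 0.004 -0.039 0 3.6; 0.003 -0.0333 0 2.3; 0.001 -0.006 0 1; 0 0 0 0; 0 0 0 0; 0 0 0 0"

```text
time: 14.52
tool_pos: [0.4958, -0.2774, 0.1542]
tcp_rot: [-3.063, -0.695, 0.0]
wrist_force: [0.3, 0.7, -2.3]
width: 0.629
grip_force: 84.7
```

```bash
python3 g.py pics/w6.png
cat > r.py <<'E'
from h import *
import sys
im,p,s=wrist(sys.argv[1]); hsv=cv2.cvtColor(im,cv2.COLOR_BGR2HSV)
print(s["time"],s["tool_pos"],np.degrees(2*np.arctan2(s["tcp_rot"][1],s["tcp_rot"][0])),s["wrist_force"])
m=(hsv[...,0]>18)&(hsv[...,0]<34)&(hsv[...,1]>150)&(np.hypot(p[...,0]-.5405,p[...,1]+.2572)<.08)&(p[...,2]>.035)&(p[...,2]<.07)
k,l,st,ce=cv2.connectedComponentsWithStats(m.astype(np.uint8))
for i in range(1,k):
    if st[i,4]>15: print(st[i,4],ce[i].round(),np.round(np.median(p[l==i],0),4),[np.round(np.percentile(p[l==i][:,j],[2,98]),4) for j in range(3)])
E
python3 r.py pics/w7.png
```

```text
[ 0.49584336 -0.27742368  0.1541589 ] 0.6287660789284912 84.67236757278442 21231
tool x [-0.02985972 -0.0277028   0.1142704   0.11607158] y [-0.0251695   0.02669026] ((43.12596130371094, 0.5026931762695312), (55.432029724121094, 145.983642578125), 89.74397277832031)
plane slope x,y [ 0.0080631  -0.00225739 -0.00907838]
14.575 [ 0.49591693 -0.27755691  0.15428014] -334.4287571592387 [ 0.43178552 -0.23731043 -1.79414613]
```

View pics/w7.png

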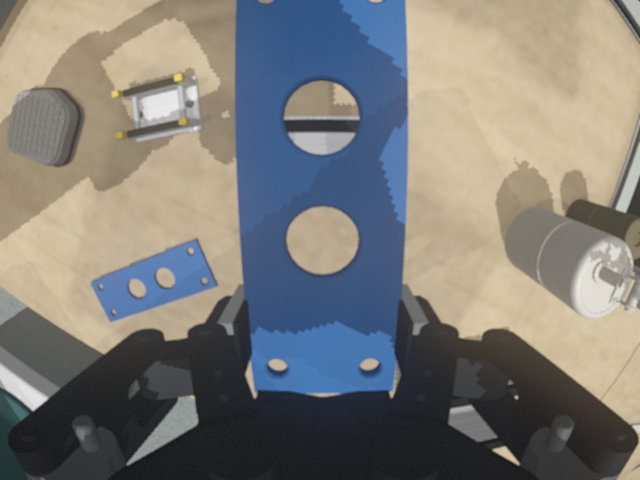

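The bar shows level through the upper hole (row 125), so the angle is right. The cheeks are hidden, so I'll go lower and look again.

Emit:
carry_out --series "0 -0.001 -0.02 0; 0 0 -0.025 0; 0 0 -0.02 0; 0 0 -0.012 0; 0 0 0 0; 0 0 0 0"

```text
time: 15.38
tool_pos: [0.4964, -0.2798, 0.0778]
tcp_rot: [3.063, 0.694, 0.001]
wrist_force: [0.3, 0.8, -2.4]
width: 0.633
grip_force: 84.6
```

```bash
python3 r.py pics/w8.png
python3 - <<'E'
from h import *
for n in("top","scene"):
    im,p=cloud(n); cv2.imwrite(f"pics/b{n}.png",im)
im=cv2.imread("pics/bscene.png")[210:310,340:480]; im2=cv2.imread("pics/btop.png")[180:280,330:470]
cv2.imwrite("pics/b.png",np.hstack([cv2.resize(i,None,fx=2.8,fy=2.8,interpolation=cv2.INTER_CUBIC) for i in(im,im2)]))
E
```

```text
15.375 [ 0.49644217 -0.27984221  0.07778391] 25.51255601188785 [ 0.32033332  0.8342227  -2.43772573]
```

View pics/w8.png

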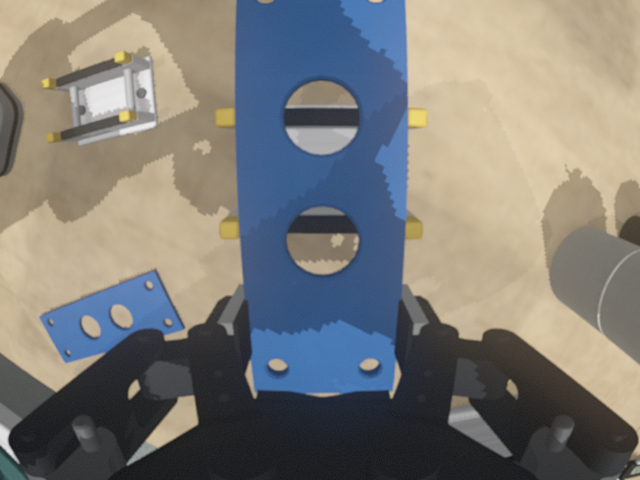

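View pics/b.png

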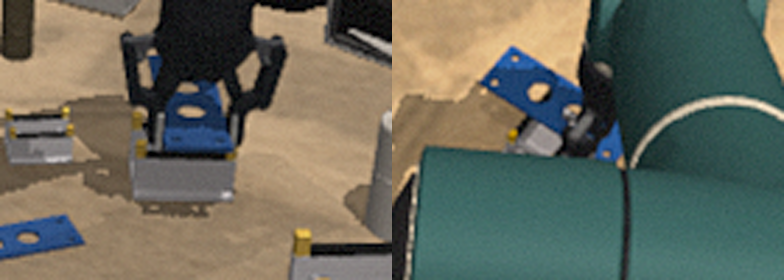

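Cheeks show on both sides of the plate (columns 216/427 at row 117, 220/422 at row 229), symmetric about the plate's axis at column 322. I'll compute the offset along the plate from these rows.

Run:
```python
from h import *
s=bot.read_state(); c=eyes.get_calibration("wrist"); K=c["K"]; T=np.eye(4); T[:3,:3]=cv2.Rodrigues(np.array(s["tcp_rot"]))[0]; T[:3,3]=s["tool_pos"]
Tc=c["T_tool_cam"]; t=np.array(s["tool_pos"])
for u,v in((216,117),(427,117),(220,229),(422,229),(322,108),(322,126),(322,215),(322,233)):
    a=(u-K[0,2])/K[0,0]; b=(v-K[1,2])/K[1,1]; r=np.hypot(a,b); d=np.array([a*np.sin(r)/r,b*np.sin(r)/r,np.cos(r)])
    w=(T@Tc)[:3,:3]@d; o=(T@Tc)[:3,3]; z=.055 if u!=322 else .045; pt=o+w*(z-o[2])/w[2]
    print(u,v,np.round((T[:3,:3].T@(pt-t))[:2],4))
```

```text
216 117 [ 0.0776 -0.0434]
427 117 [0.0776 0.0438]
220 229 [ 0.03   -0.0435]
422 229 [0.0299 0.0435]
322 108 [0.0809 0.0004]
322 126 [0.073  0.0004]
322 215 [0.0338 0.0004]
322 233 [0.0256 0.0004]
```

Spacing of 47.6 mm confirms the middle-sized rest. The plate needs to go 3.5 mm forward, then down.

Emit:
carry_out --series "0.0032 0.0015 -0.008 0; 0 0 -0.01 0; 0 0 -0.008 0; 0 0 -0.004 0; 0 0 -0.003 0; 0 0 0 0; 0 0 0 0; 0 0 0 0"

```text
time: 16.52
tool_pos: [0.4994, -0.2782, 0.0446]
tcp_rot: [3.064, 0.694, 0.001]
wrist_force: [-0.1, 0.4, -1.6]
width: 0.631
grip_force: 84.7
```

Emit:
carry_out --series "0 0 -0.001 0; 0 0 -0.001 0; 0 0 -0.001 0; 0 0 0 0; 0 0 0 0"

```text
time: 17.15
tool_pos: [0.4991, -0.278, 0.0412]
tcp_rot: [-3.064, -0.694, 0.0]
wrist_force: [-0.2, -0.8, -1.3]
width: 0.629
grip_force: 84.7
```

Emit:
carry_out --series "0 0 -0.0005 0; 0 0 -0.0005 0; 0 0 0 0; 0 0 0 0"

```text
time: 17.65
tool_pos: [0.4991, -0.278, 0.0406]
tcp_rot: [3.064, 0.694, 0.0]
wrist_force: [-1.9, 1.2, 2.9]
width: 0.631
grip_force: 85.0
```

Contact with the bars. I'll release.

Emit:
carry_out --series "0 0 0 0; 0 0 0 0; 0 0 0 0; 0 0 0 0; 0 0 0 0; 0 0 0 0" --jaw 0.9

```text
time: 18.4
tool_pos: [0.4991, -0.278, 0.0403]
tcp_rot: [-3.064, -0.694, 0.0]
wrist_force: [0.8, 0.1, -0.4]
width: 0.948
grip_force: 0.0
```

Emit:
carry_out --series "0 0 0.01 0; 0 0 0.02 0; 0 0 0.03 0; 0 0 0.04 0; 0 0 0.04 0; 0 0 0 0; 0 0 0 0; 0 0 0 0"

```text
time: 19.4
tool_pos: [0.4982, -0.2774, 0.179]
tcp_rot: [-3.062, -0.693, 0.003]
wrist_force: [0.3, -0.1, -0.0]
width: 0.949
grip_force: 0.0
```

Run:
```python
from h import *
im,p,s=wrist("pics/w9.png"); print(s["time"],s["tool_pos"],s["width"])
hsv=cv2.cvtColor(im,cv2.COLOR_BGR2HSV)
m=(hsv[...,0]>100)&(hsv[...,0]<125)&(hsv[...,1]>140)&(np.hypot(p[...,0]-.5405,p[...,1]+.2572)<.1)&(p[...,2]>.03)
a=p[m]; print(m.sum(),cv2.minAreaRect((a[:,:2]*1000).astype(np.float32)),np.percentile(a[:,2],[2,50,98]))
k=np.linalg.lstsq(np.c_[a[:,:2],np.ones(len(a))],a[:,2],rcond=None)[0]; print(k)
```

```text
19.4 [ 0.49816274 -0.27742315  0.17899045] 0.9488977421511446
2022 ((541.1781616210938, -261.93011474609375), (86.7843017578125, 127.78861236572266), 84.73272705078125) [0.04843564 0.04977282 0.05124607]
[-0.17010516  0.30004987  0.22008025]
```

View pics/w9.png

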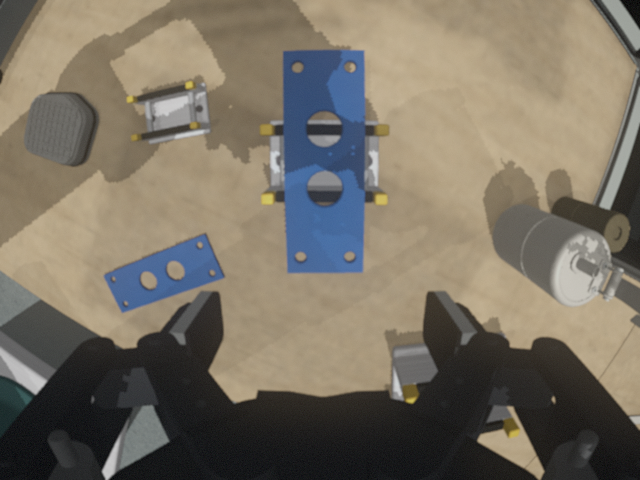

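The plate (columns 284–365, rows 50–272) lies across both bars, whose cheeks are at rows 130 and 198. It is centred and square, with its top at about 50 mm, as it should be. I'll hand in.

```bash
python3 -c "
from workcell import bot
print(bot.finish_job())"
```

```text
the job is handed in; nothing more can be done
None
```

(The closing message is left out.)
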